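# Rock the seized tool rest out of the grinder

## Task

The left wheel is off this grinding head and its tool rest has to come off too. Lift the T-handled key out of the slackened clamp screw and stand it in the steel tool cup, then grip the rest by its plate and rock it side to side, leaning it each way in turn and working it up a little at every rock, until its post comes free of the holder. Finish still gripping the rest, upright and still, with its post just clear above the socket it came out of; leave the wheel, spanner and hammer lying where they are.

Things in the scene. Friction and masses are not known exactly. Their poses are not given: they have to be found in the camera images.
- grinder: Blue grinding head bolted to the bench: bed 110 x 220 mm, two pillow bearings, pulley (top 142 mm high), steel spindle along y, 380 mm long, 100 mm above the bench. Its right end (-y) carries a wheel 150 mm across; the left end (+y) only a 60 mm flange, its wheel is off. Origin: middle of the bed's underside; -x is the operator's side. Fixed.
- holder: Grey tool-rest holder bolted to the bench by the spindle's left end, on the operator's side: foot 100 x 86 x 12 mm (x from -72 to +28 mm), block 38 x 58 mm, 45 mm high, around the socket, and on its -x side a boss 36 x 40 mm, 45 mm high, with the clamp screw. Origin: on the bench, below the socket's centre; y parallel to the spindle, z up. Fixed.
- socket (a point): Centre of the socket's mouth, 45 mm above the bench; axes as the holder's. The socket is 18 mm wide along x, 31 mm along y and 33 mm deep. 15 mm below the mouth two brass clamp shoes, sprung in from the +y and -y walls with about 40 N each, pinch the post between them.
- screw (a point): Mouth of the bore (11 mm across, 22 mm deep, upright) over the clamp screw, on top of the boss, 40 mm to the -x side of the socket's centre and 45 mm above the bench.
- rest: Steel tool rest, 0.4 kg: upright flat-bar post 16 mm (x) by 25 mm (y), 78 mm long, with a plate 50 mm (x) by 56 mm (y), 10 mm thick, on top. Origin: centre of the post's foot; z up the post, axes as the holder's. At the start it stands on the socket's floor, 33 mm down, held tight by the sprung shoes although the screw is slack: a straight pull takes 50 to 90 N.
- rest_plate (a point): Centre of the rest's plate, 83 mm above the post's foot. Grip here from above across the 56 mm width (y); nothing stands within 40 mm on either side. Leaned towards +y and -y in turn (room for about 8 degrees each way, turning about the shoes), the post slides and can be drawn up some 2 mm at each lean; the shoes let go after about 18 mm.
- key: Hex key with a T handle, 139 mm long, 0.12 kg: steel shank 8.5 mm across and a black cross handle 17 mm thick and 80 mm long along its y axis. Origin: tip of the shank; z points up the shank to the handle. At the start it stands loose in the screw's bore, 22 mm deep.
- key_handle (a point): Middle of the key's handle, 130 mm above the tip.
- cup: Steel tool cup: tube 58 mm outside, 50 mm inside, welded to an 85 mm square plate screwed to the bench; 96 mm high in all. Origin: on the bench, on its axis. Fixed.
- cup_floor (a point): Centre of the cup's inner floor, 8 mm above the bench.
- cup_rim (a point): Centre of the cup's mouth, 96 mm above the bench.
- wheel: Bystander: the grinding wheel that was taken off, lying flat, 150 mm across, 20 mm thick. Origin: middle of its underside.
- spanner: Bystander: steel spanner lying on the bench, 200 mm long along its x axis. Origin: middle of its underside.
- hammer: Bystander: hammer lying on the bench, 280 mm long along its x axis, handle towards -x. Origin: middle of its underside.

How it is judged:
By the outcome, as a careful person would: the job done as asked, in the order asked, and still so for the second after the job is handed in, while the arm keeps its last pose, push and grip.
It also fails if it takes over 64 s, if anything falls off the work surface, if the arm or the gripper's body presses on something with over 40 N, if the wrist force passes 120 N, or if a joint passes its speed limit or range.

## Robot

A 6-joint arm with a two-finger parallel gripper is mounted at the origin on the work surface. World frame = base frame: x ahead of the robot, y to its left, z up, the work surface at z = 0. Lengths are in m, angles in rad, forces in N, time in s.
With the tool pointing down it reaches from about 0.375 to 0.925 m from the base axis. Payload 5.7 kg.
Tool frame: the origin (TCP) lies between the finger pads; the fingertips stand 17 mm ahead of it and the grasp point (between the pads) lies 2 mm behind it; z points along the fingers, y is the line along which they close (so a half turn about z gives the same grasp; the last joint's range is limited). The gripper opens to 88 mm and grips with 3 to 60 N. Pads are 20 mm wide; open, the fingers measure 115 mm over their backs; the gripper's body (75 mm by 178 mm) begins 61 mm behind the grasp point.
Start: joints at [1.02, 0.359, 1.51, -0, 1.272, -0.115], TCP at [0.253, 0.544, 0.24] pointing down, gripper open.
Joint ranges: [-2.97, 2.97], [-1.01, 2.36], [0.21, 2.38], [-0.96, 4.11], [0.2, 2.71], [-2.98, 2.98]. Speed limits (rad/s): [2.39, 2.39, 3.14, 3.14, 3.14, 3.14].

## Interface

Orientations are given as a rotation vector (axis times angle).
In Python, from rig import get_state, camera, camera_info, close_job gives the robot as it stands.
- The arm moves only by the shell command python3 -m jog 'ROWS' [OPENING]. ROWS is JSON, a list of rows, each an object of numbers: "x", "y", "z": the shift along the tool's x, y, z as a fraction of full scale; "spin": the turn about the tool's z as a fraction of full scale. In form: [{"x": .., "y": .., "z": .., "spin": ..}, ...]. A call has 1 to 10 rows; each row is the pose to reach, as a shift and turn from the pose commanded when the call began, along the tool's axes at that moment; what a row does not reach only later rows make up. Full scale, the value 1, is 0.3 m for a shift and 120 degrees for a turn. A row lasts 1/12 s, in which the tool goes at most 41.7 mm and 7.16 degrees, less where a joint would pass 70% of its speed; a pose out of reach is approached as far as the arm can. A call with a number of a shift or a turn outside -1 to 1 is refused whole. A call with a gripper value outside its range is refused whole. OPENING is the opening, from 0 (shut) to 1 (fully open), set as the call begins (- or left out, the last holds). The fingers move at their own pace and stop on an object; the grip force is fixed at half the most. Time passes only in rows, so rows that repeat a pose let the fingers close. It gives the time, the measured TCP pose, the force, the opening and the grip force at its end, in the units of the state.
- get_state(): the state, without advancing time (a new reading comes with each control period).
- camera(name): name is "scene" or "top" or "wrist"; returns (picture, depth): 480x640x3 uint8, red, green, blue; 480x640 float32, m along the optical axis (not along the pixel's ray), 0 where there is no reading.
- camera_info(name): a dict with "fx", "fy", "cx", "cy" (pixels), "extrinsics" (4x4, takes a point from world to camera coordinates). Camera axes: x right, y up, looking along -z (the intrinsics and any distortion apply to the point x, -y, -z); pixel columns grow to the right and rows downward; lengths in m; the calibration is good to about 2 mm. A picture is of the moment at which its call begins: read the wrist's pose just before it. camera_info takes no time and is no camera call; for the wrist camera it gives the pose at the moment of the call.
- close_job(): hands the job in; it is judged then, once.
The state is a dict: "clock": time; "qpos": joint angles; "qvel": joint speeds; "joint_torque": joint torques, N m; "eef_pos": TCP position; "orientation": TCP orientation; "ft_force": force on the tool from outside, world axes, zero at the start; "wrist_torque": the same for the moment, N m; "grip_width": opening from 0.0 (shut) to 1.0 (fully open); "grasp_force": force on a finger pad.
Only numpy, scipy, OpenCV 4.12 (cv2) and the standard library are available. Lean on these libraries where they do the work, as an engineer would, in place of code of your own. Each camera call takes 0.05 s, during which the arm holds its last target. There are 200 camera calls.

## Working session

There is one attempt and no reset: what is moved stays moved. The work goes in short steps, Python scripts to look and compute and a shell command to move; the robot and the scene stay as the last step left them, time stands still between calls to the robot, and variables do not carry over. Pictures are saved under pics/ and viewed, at most 10 in all, crops included, and the job is handed in when it is done.

```bash
ls; mkdir -p pics
cat > h.py <<'E'
import numpy as np,cv2
from rig import *
def ray(info,u,v):
    E=np.array(info["extrinsics"]);R=E[:3,:3];t=E[:3,3]
    d=np.array([(u-info["cx"])/info["fx"],-(v-info["cy"])/info["fy"],-1.])
    return -R.T@t,R.T@d
def onz(info,u,v,z):
    o,d=ray(info,u,v);return o+d*(z-o[2])/d[2]
def cloud(info,dep):
    E=np.array(info["extrinsics"]);R=E[:3,:3];t=E[:3,3]
    v,u=np.mgrid[:480,:640]
    p=np.stack([(u-info["cx"])/info["fx"]*dep,-(v-info["cy"])/info["fy"]*dep,-dep],-1)
    return (p-t)@R
E
python3 - <<'E'
from h import *
print(get_state())
for n in("scene","top"):
    i=camera_info(n);p,d=camera(n);print(n,i)
    cv2.imwrite(f"pics/{n}0.png",p[:,:,::-1]);np.savez(f"{n}0.npz",p=p,d=d)
E
```

```text
pics
{'clock': 0.0, 'qpos': array([ 1.01984713e+00,  3.59457510e-01,  1.51142303e+00,  4.00327321e-06,
        1.27251061e+00, -1.15069279e-01]), 'qvel': array([-9.31268633e-04, -2.05656976e-05,  1.59283684e-03,  9.15572408e-04,
        1.81028383e-03,  1.48000860e-03]), 'joint_torque': array([-8.92300304e-04, -5.15395975e+01, -2.70719558e+01,  6.72739092e-02,
        3.51595448e-02, -1.94167496e-04]), 'eef_pos': array([0.25296589, 0.54333806, 0.23884143]), 'orientation': array([-6.79144972e-01, -3.06669905e+00,  2.66741443e-03]), 'ft_force': array([-0.88422229, -0.13682275,  0.24786232]), 'wrist_torque': array([-0.05804585,  0.00996689,  0.01213147]), 'grasp_force': 0.0, 'grip_width': 0.9998533281549755}
scene {'fx': 569.066281432162, 'fy': 569.066281432162, 'cx': 322.24443689450464, 'cy': 237.46063403039417, 'extrinsics': array([[ 0.40127005,  0.91580558, -0.01680731, -0.28106955],
       [-0.65063582,  0.29790261,  0.69851776,  0.26216423],
       [ 0.64471341, -0.26935882,  0.71539531, -1.65668958],
       [ 0.        ,  0.        ,  0.        ,  1.        ]])}
top {'fx': 491.6602265931514, 'fy': 491.6602265931514, 'cx': 329.9289375198148, 'cy': 237.22902992557061, 'extrinsics': array([[-0.02406263, -0.99915751, -0.03324537,  0.07169831],
       [ 0.98546804, -0.02930008,  0.16731481, -0.57971779],
       [-0.16814794, -0.02873622,  0.98534283, -0.95132512],
       [ 0.        ,  0.        ,  0.        ,  1.        ]])}
```

View pics/top0.png

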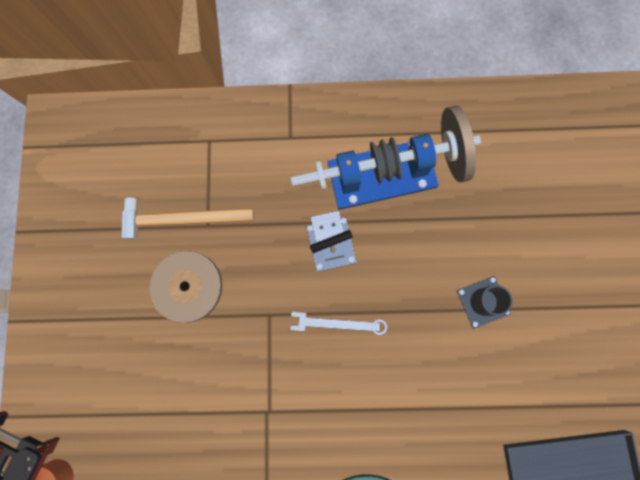

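View pics/scene0.png

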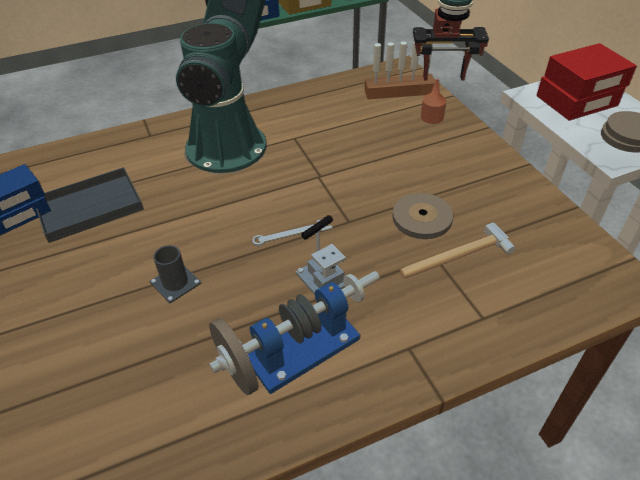

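The top view shows the key handle at about (331,241), the rest's plate at about (327,224) and the cup's mouth at about (490,300). In the scene view they are at about (317,227), (326,257) and (168,252). Next I triangulate them.

```bash
cat >> h.py <<'E'
def tri(rays):
    A=np.zeros((3,3));b=np.zeros(3)
    for o,d in rays:
        d=d/np.linalg.norm(d);P=np.eye(3)-np.outer(d,d);A+=P;b+=P@o
    x=np.linalg.solve(A,b)
    return x,[np.linalg.norm(np.cross(x-o,d/np.linalg.norm(d))) for o,d in rays]
def blob(mask,box):
    m=np.zeros(mask.shape,np.uint8);u0,v0,u1,v1=box;m[v0:v1,u0:u1]=mask[v0:v1,u0:u1]
    n,l,s,c=cv2.connectedComponentsWithStats(m);k=1+s[1:,4].argmax()
    return c[k],s[k,4],(l==k)
E
python3 - <<'E'
from h import *
I={n:camera_info(n) for n in("scene","top")}
D={n:np.load(n+"0.npz") for n in I}
box={"scene":(295,208,340,245),"top":(300,222,360,260)}
r=[];
for n in I:
    g=D[n]["p"].max(2);c,a,m=blob(g<60,box[n]);r.append(ray(I[n],*c))
    C=cloud(I[n],D[n]["d"])[m];v,u=np.nonzero(m)
    rect=cv2.minAreaRect(np.stack([u,v],1).astype(np.float32));bp=cv2.boxPoints(rect)
    print(n,c,a,rect,np.median(C,0))
    if n=="top":
        P=[onz(I[n],*q,.16)[:2] for q in bp];print(np.round(P,4))
        d=C[:,:2]-C[:,:2].mean(0);w,V=np.linalg.eigh(d.T@d);print("yaw of handle axis",np.degrees(np.arctan2(*V[::-1,1])))
print("handle",tri(r))
# plate: bright grey cluster from clouds; cup likewise from depth
for n in I:
    C=cloud(I[n],D[n]["d"])
    for nm,b,z0,z1 in(("plate",{"scene":(295,235,350,290),"top":(300,200,360,240)}[n],.088,.103),("cup",{"scene":(140,235,200,305),"top":(450,270,520,330)}[n],.09,.103)):
        u0,v0,u1,v1=b;S=C[v0:v1,u0:u1].reshape(-1,3);col=D[n]["p"][v0:v1,u0:u1].reshape(-1,3)
        k=(S[:,2]>z0)&(S[:,2]<z1)&((col.max(1)>90)|(nm=="cup"));S=S[k]
        rc=cv2.minAreaRect(S[:,:2].astype(np.float32));print(n,nm,len(S),S.mean(0),np.median(S[:,2]),rc, cv2.minEnclosingCircle(S[:,:2].astype(np.float32)))
E
```

```text
scene [316.55212355 227.14285714] 259 ((316.57958984375, 227.1219940185547), (7.757001876831055, 35.216064453125), 56.88865280151367) [0.56410001 0.04904261 0.15943277]
top [330.52920962 241.17182131] 291 ((330.7721252441406, 241.19976806640625), (7.248925685882568, 41.78487777709961), 68.74949645996094) [0.55531014 0.05142515 0.1604444 ]
[[0.5488 0.0893]
 [0.5745 0.0181]
 [0.5619 0.0138]
 [0.5363 0.0848]]
yaw of handle axis 110.15490297713474
handle (array([0.55675937, 0.05238987, 0.15212182]), [np.float64(0.00020478711682126398), np.float64(0.00020478711682122075)])
scene plate 507 [0.60199986 0.05892936 0.09930769] 0.09998216360892113 ((0.6202950477600098, 0.06504999846220016), (0.1319853812456131, 0.05729350820183754), 13.059708595275879) ((0.6220704317092896, 0.057396337389945984), 0.06657837331295013)
scene cup 203 [ 0.44852929 -0.25474726  0.09462436] 0.09486304892905481 ((0.4473658800125122, -0.25484785437583923), (0.058833327144384384, 0.05764124169945717), 30.37049102783203) ((0.44610920548439026, -0.2564588487148285), 0.031465329229831696)
top plate 647 [0.59705037 0.06117419 0.09974541] 0.09979685841691001 ((0.5963740944862366, 0.06065104156732559), (0.04815554618835449, 0.05619444698095322), 12.533982276916504) ((0.5972561240196228, 0.060812413692474365), 0.0344688817858696)
top cup 236 [ 0.44505784 -0.25507016  0.09533928] 0.0954408441742698 ((0.44476205110549927, -0.2548297047615051), (0.056594494730234146, 0.05706583708524704), 70.97686004638672) ((0.4447888731956482, -0.2545022964477539), 0.029038019478321075)
```

```bash
cat > go.py <<'E'
import sys
from h import *
from scipy.spatial.transform import Rotation as Ro
# usage: go.py x y z [world angle of tool y, deg] -> shift as jog fractions
s=get_state();R=Ro.from_rotvec(s["orientation"]).as_matrix()
t=np.array([float(a) for a in sys.argv[1:4]]);print("frac",np.round(R.T@(t-s["eef_pos"])/.3,4),"pos",s["eef_pos"].round(4),"F",s["ft_force"].round(1))
a=np.degrees(np.arctan2(R[1,1],R[0,1]));print("tool y angle",a.round(2),"tilt",R[:,2].round(4))
if len(sys.argv)>4:
    d=a-float(sys.argv[4]);d=(d+90)%180-90;print("spin frac",d/120)
E
python3 go.py .557 .0525 .25 20
```

```text
frac [-1.6095 -1.0557 -0.0355] pos [0.253  0.5434 0.2389] F [-0.8 -0.   0.6]
tool y angle 65.03 tilt [-9.0e-04 -1.4e-03 -1.0e+00]
spin frac 0.3752581828382015
```

```bash
python3 -m jog '[{"x":-0.1,"y":-0.06,"z":-0.035},{"x":-0.8,"y":-0.53,"z":-0.035},{"x":-0.8,"y":-0.53,"z":-0.035},{"x":-0.8,"y":-0.53,"z":-0.035},{"x":-0.8,"y":-0.53,"z":-0.035},{"x":-0.8,"y":-0.53,"z":-0.035,"spin":0.1},{"x":-0.8,"y":-0.53,"z":-0.035,"spin":0.2},{"x":-0.8,"y":-0.53,"z":-0.035,"spin":0.3},{"x":-0.8,"y":-0.53,"z":-0.035,"spin":0.375},{"x":-0.8,"y":-0.53,"z":-0.035,"spin":0.375}]' 1; python3 go.py .557 .0525 .25 20
```

```text
frac [-1.6095 -1.0557 -0.0355] pos [0.253  0.5434 0.2389] F [-0.8 -0.   0.6]
tool y angle 65.03 tilt [-9.0e-04 -1.4e-03 -1.0e+00]
spin frac 0.3752581828382015invalid input
```

```bash
python3 -m jog '[{"x":-0.1,"y":-0.06,"z":-0.035,"spin":0},{"x":-0.8,"y":-0.53,"z":-0.035,"spin":0},{"x":-0.8,"y":-0.53,"z":-0.035,"spin":0},{"x":-0.8,"y":-0.53,"z":-0.035,"spin":0},{"x":-0.8,"y":-0.53,"z":-0.035,"spin":0.05},{"x":-0.8,"y":-0.53,"z":-0.035,"spin":0.1},{"x":-0.8,"y":-0.53,"z":-0.035,"spin":0.2},{"x":-0.8,"y":-0.53,"z":-0.035,"spin":0.3},{"x":-0.8,"y":-0.53,"z":-0.035,"spin":0.375},{"x":-0.8,"y":-0.53,"z":-0.035,"spin":0.375}]' 1.0; python3 go.py .557 .0525 .25 20
```

```text
clock: 0.93
eef_pos: [0.4041, 0.2971, 0.2498]
orientation: [-1.714, -2.633, 0.001]
ft_force: [-0.8, -0.5, -0.0]
grip_width: 0.998
grasp_force: 0.0
frac [-9.519e-01  1.359e-01 -6.000e-04] pos [0.4041 0.2971 0.2498] F [-0.8 -0.5 -0. ]
tool y angle 23.87 tilt [-8.e-04 -4.e-04 -1.e+00]
spin frac 0.03228310485666365
```

```bash
python3 -m jog '[{"x":-0.95,"y":0.135,"z":0,"spin":0.03},{"x":-0.95,"y":0.135,"z":0,"spin":0.03},{"x":-0.95,"y":0.135,"z":0,"spin":0.03},{"x":-0.95,"y":0.135,"z":0,"spin":0.03},{"x":-0.95,"y":0.135,"z":0,"spin":0.03},{"x":-0.95,"y":0.135,"z":0,"spin":0.03},{"x":-0.95,"y":0.135,"z":0,"spin":0.03},{"x":-0.95,"y":0.135,"z":0,"spin":0.03},{"x":-0.95,"y":0.135,"z":0,"spin":0.03},{"x":-0.95,"y":0.135,"z":0,"spin":0.03}]'; python3 go.py .557 .0525 .25 20
python3 - <<'E'
from h import *
i=camera_info("wrist");p,d=camera("wrist");np.savez("w1.npz",p=p,d=d,E=i["extrinsics"]);cv2.imwrite("pics/w1.png",p[:,:,::-1])
E
```

```text
clock: 1.77
eef_pos: [0.5575, 0.0558, 0.2496]
orientation: [-1.785, -2.583, 0.001]
ft_force: [-0.1, 0.3, 0.3]
grip_width: 1.005
grasp_force: 0.0
frac [-0.0096 -0.0054 -0.0014] pos [0.5575 0.0558 0.2496] F [-0.1  0.3  0.3]
tool y angle 20.73 tilt [-1.8e-03  5.0e-04 -1.0e+00]
spin frac 0.006088736590295814
```

View pics/w1.png

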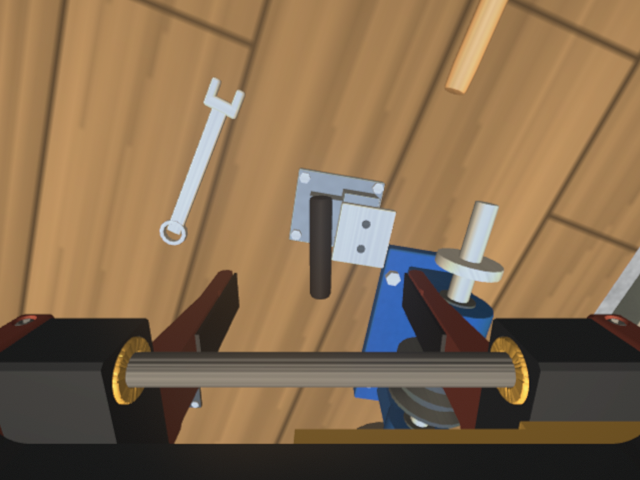

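The wrist view shows the handle at about (320,247), centred between the fingers, and the plate at about (363,235). The plate's yaw differs from the handle's by a few degrees. I'll measure both from here.

Run:
```python
from h import *
i=camera_info("wrist");D=np.load("w1.npz");i["extrinsics"]=D["E"];p=D["p"]
C=cloud(i,D["d"])
c,a,m=blob(p.max(2)<75,(295,185,340,305));k=m&(C[:,:,2]>.14)
S=C[k];rc=cv2.minAreaRect(S[:,:2].astype(np.float32));print("handle",c,a,rc,np.percentile(S[:,2],[5,50,95]))
v,u=np.nonzero(m);bp=cv2.minAreaRect(np.stack([u,v],1).astype(np.float32));print("plane 0.153:",onz(i,*bp[0],.153),bp)
T=np.load("top0.npz");it=camera_info("top");print("tri",tri([ray(i,*bp[0]),ray(it,330.65,241.2)]))
g=p.min(2)>170
c,a,m=blob(g,(325,190,405,275));v,u=np.nonzero(m);bp=cv2.minAreaRect(np.stack([u,v],1).astype(np.float32))
print("plate",a,bp,onz(i,*bp[0],.1));S=C[m];S=S[(S[:,2]>.09)&(S[:,2]<.11)];print(np.median(S[:,2]),cv2.minAreaRect(S[:,:2].astype(np.float32)))
P=[onz(i,*q,.1)[:2] for q in cv2.boxPoints(bp)];print(np.round(P,4),[np.degrees(np.arctan2(*(P[j+1]-P[j])[::-1])) for j in range(3)])
# top-view plate centre for triangulation
c,a,m=blob(T["p"].min(2)>170,(305,205,345,240));v,u=np.nonzero(m);bt=cv2.minAreaRect(np.stack([u,v],1).astype(np.float32));print(bt,tri([ray(i,*bp[0]),ray(it,*bt[0])]))
```

```text
handle [320.02354049 245.56450094] 2124 ((0.5517645478248596, 0.07177897542715073), (0.01554295513778925, 0.12045636773109436), 20.26343536376953) [0.15419176 0.15857869 0.16034852]
plane 0.153: [0.55892767 0.05302135 0.153     ] ((320.5, 246.5), (103.0, 21.0), 90.0)
tri (array([0.5582925 , 0.0519273 , 0.14887306]), [np.float64(0.0011233373777283222), np.float64(0.0011233373777281002)])
plate 2904 ((363.4490966796875, 235.77169799804688), (53.996543884277344, 58.48089599609375), 10.619654655456543) [0.59828881 0.06007246 0.1       ]
0.09838258131194658 ((0.5984904766082764, 0.05884351208806038), (0.04921438917517662, 0.05534272640943527), 11.150308609008789)
[[0.5794 0.0281]
 [0.5685 0.0823]
 [0.6164 0.0908]
 [0.6299 0.0365]] [np.float64(101.31369057831287), np.float64(10.043081125114645), np.float64(-76.05223114842168)]
((326.3823547363281, 225.5294189453125), (23.525955200195312, 37.350486755371094), 75.96376037597656) (array([0.59633961, 0.06095119, 0.10412725]), [np.float64(0.0009798140821808), np.float64(0.0009798140821808486)])
```

```bash
python3 go.py .5585 .0525 .151 20.3; python3 -m jog '[{"x":-0.01,"y":-0.002,"z":0.05,"spin":0.003},{"x":-0.01,"y":-0.002,"z":0.15,"spin":0.003},{"x":-0.01,"y":-0.002,"z":0.25,"spin":0.003},{"x":-0.01,"y":-0.002,"z":0.3,"spin":0.003},{"x":-0.01,"y":-0.002,"z":0.328,"spin":0.003},{"x":-0.01,"y":-0.002,"z":0.328,"spin":0.003},{"x":-0.01,"y":-0.002,"z":0.328,"spin":0.003}]';python3 go.py .5585 .0525 .151 20.3
```

```text
frac [-1.400e-02 -2.000e-04  3.291e-01] pos [0.5572 0.0564 0.2497] F [-1.1 -0.1  0.6]
tool y angle 20.81 tilt [-1.6e-03  5.0e-04 -1.0e+00]
spin frac 0.004219448224822268
clock: 2.4
eef_pos: [0.5586, 0.0535, 0.1522]
orientation: [-1.791, -2.581, 0.0]
ft_force: [0.1, 0.2, 0.1]
grip_width: 0.997
grasp_force: 0.0
frac [-0.003  -0.0014  0.0038] pos [0.5586 0.0535 0.1522] F [0.1 0.2 0.1]
tool y angle 20.5 tilt [-1.e-04 -0.e+00 -1.e+00]
spin frac 0.0016778050730355432
```

Close on the handle.

```bash
python3 -m jog '[{"x":0,"y":0,"z":0.003,"spin":0},{"x":0,"y":0,"z":0.003,"spin":0},{"x":0,"y":0,"z":0.003,"spin":0},{"x":0,"y":0,"z":0.003,"spin":0},{"x":0,"y":0,"z":0.003,"spin":0},{"x":0,"y":0,"z":0.003,"spin":0},{"x":0,"y":0,"z":0.003,"spin":0},{"x":0,"y":0,"z":0.003,"spin":0},{"x":0,"y":0,"z":0.003,"spin":0},{"x":0,"y":0,"z":0.003,"spin":0}]' 0.0; python3 go.py .5585 .0525 .255 20.3
```

```text
clock: 3.23
eef_pos: [0.5587, 0.0525, 0.1508]
orientation: [-1.792, -2.58, 0.0]
ft_force: [-0.1, -0.4, -0.2]
grip_width: 0.282
grasp_force: 0.0
frac [ 2.000e-04 -8.000e-04 -3.474e-01] pos [0.5587 0.0525 0.1508] F [-0.1 -0.4 -0.2]
tool y angle 20.42 tilt [-2.e-04 -1.e-04 -1.e+00]
spin frac 0.000993061685181118
```

Still closing (width 0.28, target about 0.19).

```bash
python3 -m jog '[{"x":0,"y":0,"z":0,"spin":0},{"x":0,"y":0,"z":0,"spin":0},{"x":0,"y":0,"z":0,"spin":0},{"x":0,"y":0,"z":0,"spin":0},{"x":0,"y":0,"z":0,"spin":0}]'; python3 -m jog '[{"x":0,"y":0,"z":-0.02,"spin":0},{"x":0,"y":0,"z":-0.06,"spin":0},{"x":0,"y":0,"z":-0.12,"spin":0},{"x":0,"y":0,"z":-0.2,"spin":0},{"x":0,"y":0,"z":-0.28,"spin":0},{"x":0,"y":0,"z":-0.34,"spin":0},{"x":0,"y":0,"z":-0.37,"spin":0},{"x":0,"y":0,"z":-0.38,"spin":0},{"x":0,"y":0,"z":-0.38,"spin":0}]';python3 go.py .4455 -.255 .262
```

```text
clock: 3.65
eef_pos: [0.5587, 0.0526, 0.1508]
orientation: [-1.792, -2.58, 0.0]
ft_force: [1.4, 0.4, -0.5]
grip_width: 0.189
grasp_force: 30.0
clock: 4.4
eef_pos: [0.5589, 0.0526, 0.2653]
orientation: [1.792, 2.579, 0.001]
ft_force: [-0.4, 0.5, -2.0]
grip_width: 0.188
grasp_force: 30.0
frac [-0.8289 -0.712   0.0107] pos [0.5589 0.0526 0.2653] F [-0.4  0.5 -2. ]
tool y angle 20.42 tilt [ 9.e-04 -1.e-04 -1.e+00]
```

```bash
python3 -m jog '[{"x":-0.02,"y":-0.017,"z":0,"spin":0},{"x":-0.07,"y":-0.06,"z":0,"spin":0},{"x":-0.15,"y":-0.13,"z":0,"spin":0},{"x":-0.25,"y":-0.215,"z":0,"spin":0},{"x":-0.35,"y":-0.3,"z":0,"spin":0},{"x":-0.45,"y":-0.385,"z":0,"spin":0},{"x":-0.55,"y":-0.47,"z":0,"spin":0},{"x":-0.65,"y":-0.555,"z":0,"spin":0},{"x":-0.73,"y":-0.625,"z":0,"spin":0},{"x":-0.78,"y":-0.67,"z":0,"spin":0}]' ;python3 -m jog '[{"x":-0.035,"y":-0.03,"z":0,"spin":0},{"x":-0.045,"y":-0.04,"z":0,"spin":0},{"x":-0.045,"y":-0.04,"z":0,"spin":0},{"x":-0.045,"y":-0.04,"z":0,"spin":0},{"x":-0.045,"y":-0.04,"z":0,"spin":0}]'
python3 go.py .4455 -.255 .262
python3 - <<'E'
from h import *
p,d=camera("scene");cv2.imwrite("pics/s2.png",cv2.resize(p[130:330,60:320,::-1],None,fx=2.5,fy=2.5))
E
```

```text
clock: 5.23
eef_pos: [0.4496, -0.2396, 0.2634]
orientation: [-1.794, -2.576, 0.002]
ft_force: [0.4, -0.2, -1.3]
grip_width: 0.188
grasp_force: 30.0
clock: 5.65
eef_pos: [0.4454, -0.2526, 0.2643]
orientation: [-1.791, -2.58, -0.001]
ft_force: [0.8, 0.2, -1.0]
grip_width: 0.184
grasp_force: 30.0
frac [-0.0075 -0.0026  0.0078] pos [ 0.4454 -0.2526  0.2643] F [ 0.8  0.2 -1. ]
tool y angle 20.47 tilt [-8.e-04  1.e-03 -1.e+00]
```

View pics/s2.png

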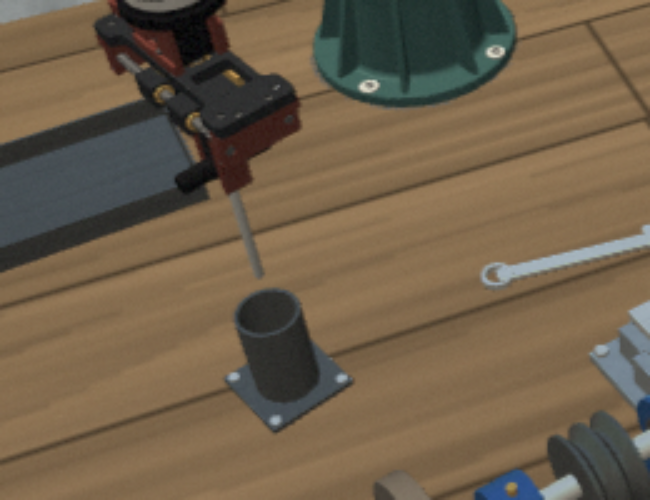

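The key hangs parallel to the cup's axis. Its tip is at about (260,276) in the crop, which is scene pixel (164,240). I'll check the tip's position on its expected height.

```bash
python3 - <<'E'
from h import *
i=camera_info("scene")
for z in(.133,.137):print(onz(i,164,240.5,z).round(4))
E
python3 go.py .4453 -.255 .142
```

```text
[ 0.4407 -0.2511  0.133 ]
[ 0.4449 -0.2512  0.137 ]
frac [-0.0074 -0.0038  0.4085] pos [ 0.4456 -0.2526  0.2646] F [-0.3  0.  -1.9]
tool y angle 20.49 tilt [-5.e-04  7.e-04 -1.e+00]
```

```bash
python3 -m jog '[{"x":-0.007,"y":-0.004,"z":0.02,"spin":0},{"x":-0.007,"y":-0.004,"z":0.08,"spin":0},{"x":-0.007,"y":-0.004,"z":0.15,"spin":0},{"x":-0.007,"y":-0.004,"z":0.22,"spin":0},{"x":-0.007,"y":-0.004,"z":0.29,"spin":0},{"x":-0.007,"y":-0.004,"z":0.35,"spin":0},{"x":-0.007,"y":-0.004,"z":0.39,"spin":0},{"x":-0.007,"y":-0.004,"z":0.41,"spin":0},{"x":-0.007,"y":-0.004,"z":0.42,"spin":0},{"x":-0.007,"y":-0.004,"z":0.42,"spin":0}]'; python3 -m jog '[{"x":0,"y":0,"z":0,"spin":0},{"x":0,"y":0,"z":0,"spin":0},{"x":0,"y":0,"z":0,"spin":0}]'
```

```text
clock: 6.53
eef_pos: [0.4452, -0.2558, 0.1385]
orientation: [-1.791, -2.58, 0.0]
ft_force: [0.1, 0.2, -0.8]
grip_width: 0.184
grasp_force: 30.0
clock: 6.78
eef_pos: [0.4457, -0.2565, 0.1397]
orientation: [1.791, 2.579, -0.0]
ft_force: [-0.8, 0.6, -0.2]
grip_width: 0.183
grasp_force: 30.0
```

```bash
python3 -m jog '[{"x":0,"y":0,"z":0.006,"spin":0},{"x":0,"y":0,"z":0.006,"spin":0},{"x":0,"y":0,"z":0.006,"spin":0},{"x":0,"y":0,"z":0.006,"spin":0},{"x":0,"y":0,"z":0.006,"spin":0},{"x":0,"y":0,"z":0.006,"spin":0},{"x":0,"y":0,"z":0.006,"spin":0},{"x":0,"y":0,"z":0.006,"spin":0},{"x":0,"y":0,"z":0.006,"spin":0},{"x":0,"y":0,"z":0.006,"spin":0}]' 1.0; python3 -m jog '[{"x":0,"y":0,"z":0,"spin":0},{"x":0,"y":0,"z":0,"spin":0},{"x":0,"y":0,"z":-0.04,"spin":0},{"x":0,"y":0,"z":-0.1,"spin":0},{"x":0,"y":0,"z":-0.18,"spin":0},{"x":0,"y":0,"z":-0.27,"spin":0},{"x":0,"y":0,"z":-0.34,"spin":0},{"x":0,"y":0,"z":-0.37,"spin":0}]'
python3 - <<'E'
from h import *
p,d=camera("scene");cv2.imwrite("pics/s3.png",cv2.resize(p[130:330,60:360,::-1],None,fx=2.5,fy=2.5))
E
python3 go.py .598 .06 .26 102
```

```text
clock: 7.62
eef_pos: [0.4451, -0.2561, 0.1371]
orientation: [-1.792, -2.58, 0.0]
ft_force: [-0.6, -0.1, 0.5]
grip_width: 0.902
grasp_force: 0.0
clock: 8.28
eef_pos: [0.4464, -0.257, 0.251]
orientation: [1.79, 2.576, -0.001]
ft_force: [0.5, 0.4, 0.2]
grip_width: 1.001
grasp_force: 0.0
frac [ 0.8147  0.8419 -0.0302] pos [ 0.4466 -0.2572  0.2514] F [1.2 0.3 1. ]
tool y angle 20.43 tilt [ 0.0044 -0.0035 -1.    ]
spin frac -0.6797823808595501
```

View pics/s3.png

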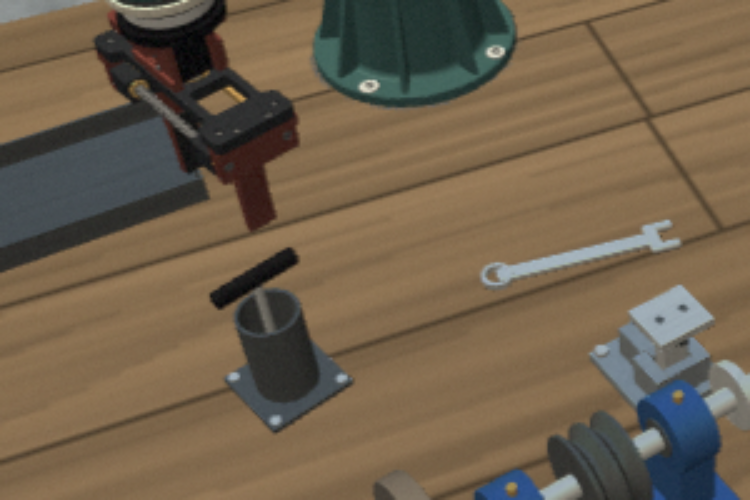

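The key stands in the cup with its handle at about (255,277) in the crop. Next I go above the rest and turn.

```bash
python3 -m jog '[{"x":0.03,"y":0.03,"z":-0.03,"spin":-0.02},{"x":0.11,"y":0.11,"z":-0.03,"spin":-0.07},{"x":0.2,"y":0.21,"z":-0.03,"spin":-0.12},{"x":0.3,"y":0.31,"z":-0.03,"spin":-0.18},{"x":0.4,"y":0.41,"z":-0.03,"spin":-0.24},{"x":0.5,"y":0.51,"z":-0.03,"spin":-0.3},{"x":0.6,"y":0.61,"z":-0.03,"spin":-0.36},{"x":0.69,"y":0.71,"z":-0.03,"spin":-0.42},{"x":0.77,"y":0.79,"z":-0.03,"spin":-0.48},{"x":0.8,"y":0.83,"z":-0.03,"spin":-0.54}]';python3 go.py .598 .06 .26 102
```

```text
clock: 9.17
eef_pos: [0.5949, 0.0612, 0.2554]
orientation: [-0.12, -3.137, -0.003]
ft_force: [-0.2, -0.0, 0.0]
grip_width: 0.999
grasp_force: 0.0
frac [-0.0106 -0.0032 -0.0154] pos [0.5949 0.0612 0.2554] F [-0.2 -0.   0. ]
tool y angle 85.61 tilt [-0.0022  0.0021 -1.    ]
spin frac -0.1366132428926567
```

```bash
python3 -m jog '[{"x":-0.01,"y":0,"z":0,"spin":-0.04},{"x":-0.01,"y":0,"z":0.1,"spin":-0.08},{"x":-0.01,"y":0,"z":0.15,"spin":-0.12},{"x":-0.01,"y":0,"z":0.17,"spin":-0.137},{"x":-0.01,"y":0,"z":0.17,"spin":-0.137},{"x":-0.01,"y":0,"z":0.17,"spin":-0.137},{"x":-0.01,"y":0,"z":0.17,"spin":-0.137}]'
python3 - <<'E'
from h import *
i=camera_info("wrist");p,d=camera("wrist");np.savez("w2.npz",p=p,d=d,E=i["extrinsics"]);cv2.imwrite("pics/w2.png",p[:,:,::-1])
E
python3 go.py .598 .06 .26 102
```

```text
clock: 9.75
eef_pos: [0.5976, 0.0559, 0.206]
orientation: [0.311, -3.126, -0.0]
ft_force: [-0.5, 0.1, 0.1]
grip_width: 1.002
grasp_force: 0.0
frac [-0.003   0.0139 -0.1788] pos [0.5979 0.0557 0.2064] F [-0.6  0.5  0.1]
tool y angle 101.38 tilt [ 4.e-04 -0.e+00 -1.e+00]
spin frac -0.005183346387460001
```

View pics/w2.png

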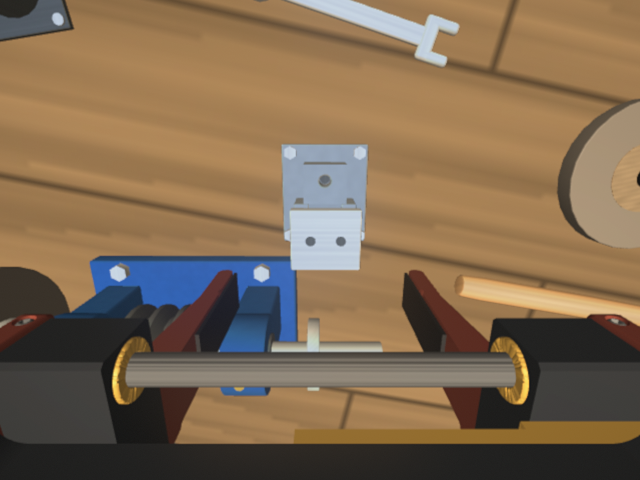

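The plate is at about (326,239), square to the fingers and slightly to one side. I'll measure it.

Run:
```python
from h import *
D=np.load("w2.npz");i=camera_info("wrist");i["extrinsics"]=D["E"];p=D["p"];C=cloud(i,D["d"])
H=(C[:,:,2]>.093)&(C[:,:,2]<.11);c,a,m=blob(H,(270,190,380,285))
v,u=np.nonzero(m);b=cv2.minAreaRect(np.stack([u,v],1).astype(np.float32));print(a,b,np.median(C[m][:,2]))
q=cv2.boxPoints(b);P=np.array([onz(i,*x,.1)[:2] for x in q]);print(P.round(4),P.mean(0))
e=np.diff(P,axis=0);print(np.linalg.norm(e,axis=1),np.degrees(np.arctan2(e[:,1],e[:,0])))
D1=np.load("w1.npz");print(tri([ray(i,*b[0]),ray({**i,"extrinsics":D1["E"]},363.45,235.8)]))
```

```text
4327 ((325.4999694824219, 239.5), (70.99998474121094, 60.99999237060547), -0.0) 0.09831234911435574
[[0.6276 0.0361]
 [0.5783 0.0275]
 [0.5676 0.0805]
 [0.6163 0.0921]] [0.59746813 0.05902277]
[0.05004772 0.05408606 0.05005941] [-170.08355086  101.39366871   13.38752   ]
(array([0.5987884 , 0.05913241, 0.09537263]), [np.float64(0.0005790860411992712), np.float64(0.0005790860411991996)])
```

```bash
python3 go.py .598 .0592 .0935 101.5; python3 -m jog '[{"x":-0.002,"y":0.011,"z":0.05,"spin":0},{"x":-0.002,"y":0.011,"z":0.15,"spin":0},{"x":-0.002,"y":0.011,"z":0.25,"spin":0},{"x":-0.002,"y":0.011,"z":0.32,"spin":0},{"x":-0.002,"y":0.011,"z":0.36,"spin":0},{"x":-0.002,"y":0.011,"z":0.377,"spin":0},{"x":-0.002,"y":0.011,"z":0.377,"spin":0},{"x":-0.002,"y":0.011,"z":0.377,"spin":0}]';python3 go.py .598 .0592 .0935 101.5
```

```text
frac [-0.0023  0.0113  0.3762] pos [0.5979 0.0557 0.2064] F [-0.6  0.5  0.1]
tool y angle 101.38 tilt [ 4.e-04 -0.e+00 -1.e+00]
spin frac -0.0010166797207933342
clock: 10.47
eef_pos: [0.5986, 0.0588, 0.094]
orientation: [-0.311, 3.124, -0.0]
ft_force: [-0.1, -0.4, 0.4]
grip_width: 1.0
grasp_force: 0.0
frac [0.0017 0.0018 0.0017] pos [0.5986 0.0588 0.094 ] F [-0.1 -0.4  0.4]
tool y angle 101.39 tilt [ 1.7e-03 -1.0e-04 -1.0e+00]
spin frac -0.0009435617682839847
```

```bash
python3 -m jog '[{"x":0,"y":0,"z":0,"spin":0},{"x":0,"y":0,"z":0,"spin":0},{"x":0,"y":0,"z":0,"spin":0},{"x":0,"y":0,"z":0,"spin":0},{"x":0,"y":0,"z":0,"spin":0},{"x":0,"y":0,"z":0,"spin":0},{"x":0,"y":0,"z":0,"spin":0},{"x":0,"y":0,"z":0,"spin":0},{"x":0,"y":0,"z":0,"spin":0},{"x":0,"y":0,"z":0,"spin":0}]' 0.0; python3 go.py .598 .0592 .0935 101.5
```

```text
clock: 11.3
eef_pos: [0.5978, 0.0592, 0.0934]
orientation: [-0.312, 3.126, 0.001]
ft_force: [-0.7, 3.6, 5.9]
grip_width: 0.64
grasp_force: 30.0
frac [-0.0005 -0.0002 -0.0003] pos [0.5978 0.0592 0.0934] F [-0.7  3.6  5.9]
tool y angle 101.39 tilt [ 4.e-04  6.e-04 -1.e+00]
spin frac -0.0009322162196634547
```

```bash
python3 -m jog '[{"x":0,"y":0.008,"z":0,"spin":0},{"x":0,"y":0.016,"z":0,"spin":0},{"x":0,"y":0.024,"z":0,"spin":0},{"x":0,"y":0.024,"z":0,"spin":0}]';  python3 -m jog '[{"x":0,"y":0,"z":-0.003,"spin":0},{"x":0,"y":0,"z":-0.007,"spin":0},{"x":0,"y":0,"z":-0.007,"spin":0}]'; python3 go.py .598 .0592 .0935
```

```text
clock: 11.63
eef_pos: [0.5976, 0.062, 0.0935]
orientation: [-0.315, 3.124, -0.012]
ft_force: [1.0, -13.1, 4.1]
grip_width: 0.631
grasp_force: 30.0
clock: 11.88
eef_pos: [0.5968, 0.0621, 0.0937]
orientation: [0.314, -3.126, 0.01]
ft_force: [3.7, -12.4, -10.6]
grip_width: 0.634
grasp_force: 30.0
frac [-0.0018 -0.0102  0.0009] pos [0.5968 0.0621 0.0937] F [  3.7 -12.4 -10.6]
tool y angle 101.48 tilt [ 5.0e-04 -6.2e-03 -1.0e+00]
```

```bash
python3 -m jog '[{"x":0,"y":0.008,"z":0,"spin":0},{"x":0,"y":0.016,"z":0,"spin":0},{"x":0,"y":0.016,"z":0,"spin":0},{"x":0,"y":0.016,"z":0,"spin":0}]';  python3 -m jog '[{"x":0,"y":0.008,"z":0,"spin":0},{"x":0,"y":0.015,"z":0,"spin":0},{"x":0,"y":0.015,"z":0,"spin":0}]'; python3 go.py .598 .0592 .0935
```

```text
clock: 12.22
eef_pos: [0.5972, 0.065, 0.095]
orientation: [-0.316, 3.124, -0.015]
ft_force: [3.3, -18.5, -1.6]
grip_width: 0.633
grasp_force: 30.0
clock: 12.47
eef_pos: [0.5974, 0.0683, 0.0964]
orientation: [-0.316, 3.121, -0.019]
ft_force: [2.5, -23.8, 7.3]
grip_width: 0.634
grasp_force: 30.0
frac [ 0.0042 -0.0299  0.01  ] pos [0.5974 0.0683 0.0964] F [  2.5 -23.8   7.3]
tool y angle 101.57 tilt [ 0.0053 -0.0113 -0.9999]
```

```bash
python3 -m jog '[{"x":0,"y":0,"z":-0.004,"spin":0},{"x":0,"y":0,"z":-0.008,"spin":0},{"x":0,"y":0,"z":-0.008,"spin":0}]'; python3 go.py .598 .0592 .0935
python3 - <<'E'
from h import *
p,d=camera("scene");cv2.imwrite("pics/s4.png",cv2.resize(p[200:320,260:420,::-1],None,fx=5,fy=5,interpolation=cv2.INTER_CUBIC))
E
```

```text
clock: 12.72
eef_pos: [0.5964, 0.0691, 0.0972]
orientation: [-0.315, 3.124, -0.015]
ft_force: [4.5, -19.6, -3.9]
grip_width: 0.637
grasp_force: 30.0
frac [ 0.0013 -0.0331  0.0126] pos [0.5964 0.0691 0.0972] F [  4.5 -19.6  -3.9]
tool y angle 101.51 tilt [ 0.0031 -0.0095 -1.    ]
```

View pics/s4.png

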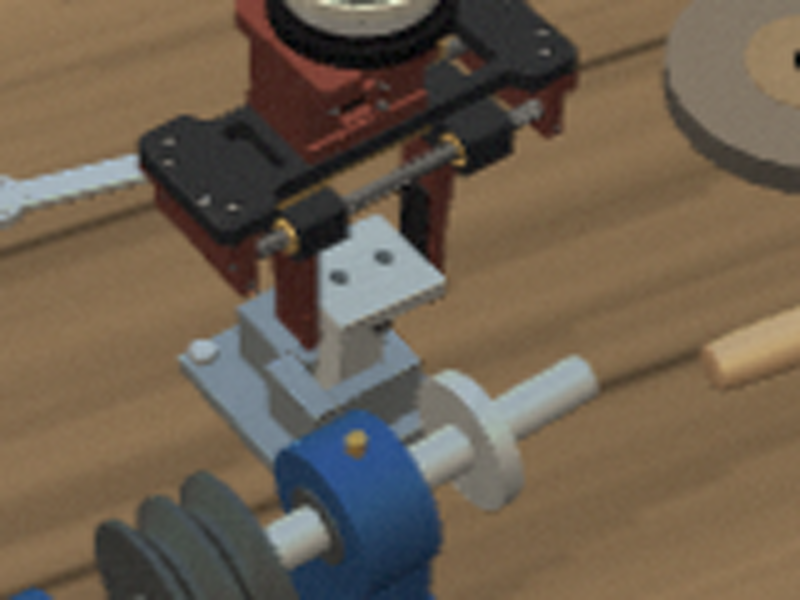

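The rest leans towards +y (plate at about (380,270) in the crop) and the pads still hold it. Now the other way.

```bash
python3 -m jog '[{"x":0,"y":-0.015,"z":0,"spin":0},{"x":0,"y":-0.035,"z":0,"spin":0},{"x":0,"y":-0.055,"z":0,"spin":0},{"x":0,"y":-0.075,"z":0,"spin":0},{"x":0,"y":-0.095,"z":0,"spin":0},{"x":0,"y":-0.11,"z":0,"spin":0},{"x":0,"y":-0.11,"z":0,"spin":0}]'; python3 -m jog '[{"x":0,"y":0,"z":-0.003,"spin":0},{"x":0,"y":0,"z":-0.007,"spin":0},{"x":0,"y":0,"z":-0.007,"spin":0}]'; python3 go.py .598 .0592 .0935
```

```text
clock: 13.35
eef_pos: [0.6006, 0.0516, 0.1008]
orientation: [-0.304, 3.125, 0.025]
ft_force: [-7.2, 31.7, 29.9]
grip_width: 0.634
grasp_force: 30.0
clock: 13.6
eef_pos: [0.6002, 0.0512, 0.1012]
orientation: [-0.307, 3.125, 0.022]
ft_force: [-3.6, 30.5, 16.4]
grip_width: 0.634
grasp_force: 30.0
frac [0.002  0.0273 0.026 ] pos [0.6002 0.0512 0.1012] F [-3.6 30.5 16.4]
tool y angle 101.21 tilt [-2.000e-04  1.380e-02 -9.999e-01]
```

```bash
python3 -m jog '[{"x":0,"y":-0.005,"z":-0.005,"spin":0},{"x":0,"y":-0.01,"z":-0.01,"spin":0},{"x":0,"y":-0.01,"z":-0.01,"spin":0}]'; python3 go.py .598 .0592 .0935
python3 - <<'E'
from h import *
i=camera_info("scene");p,d=camera("scene");cv2.imwrite("pics/s5.png",cv2.resize(p[200:320,260:420,::-1],None,fx=5,fy=5,interpolation=cv2.INTER_CUBIC))
E
```

```text
clock: 13.85
eef_pos: [0.5998, 0.0483, 0.1028]
orientation: [0.307, -3.125, -0.022]
ft_force: [-3.2, 28.5, 8.4]
grip_width: 0.637
grasp_force: 30.0
frac [-0.0012  0.0363  0.0314] pos [0.5998 0.0483 0.1028] F [-3.2 28.5  8.4]
tool y angle 101.22 tilt [-0.0026  0.014  -0.9999]
```

View pics/s5.png

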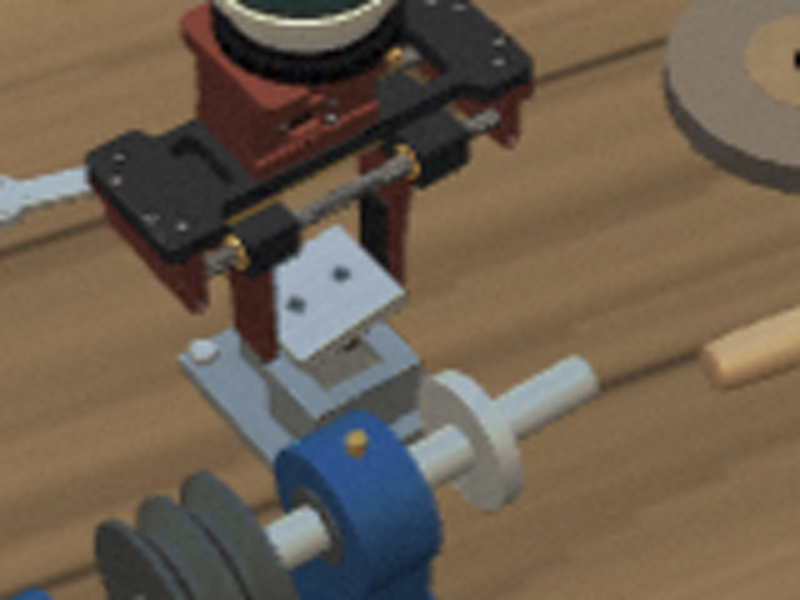

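The rest now leans towards -y (plate at about (340,290) in the crop). I'll check from depth how far the plate has really risen compared with the tool.

```bash
cat > pl.py <<'E'
from h import *
# plate top from the scene depth: bright-top blob near the tool, plane fit, tilt about holder x/y, height at centre
i=camera_info("scene");s=get_state();p,d=camera("scene");C=cloud(i,d)
R=np.array([[np.cos(.2),np.sin(.2),0],[-np.sin(.2),np.cos(.2),0],[0,0,1]])
L=(C-[.598,.0592,0])@R.T
m=(abs(L[...,0])<.03)&(abs(L[...,1])<.045)&(L[...,2]>.088)&(L[...,2]<.14)&(p.min(2)>150)
c,a,m=blob(m,(280,220,360,290));S=L[m]
A=np.c_[S[:,:2],np.ones(len(S))];w=np.ones(len(S),bool)
for _ in range(4):
    k=np.linalg.lstsq(A[w],S[w,2],rcond=None)[0];r=S[:,2]-A@k;w=abs(r)<.003
b=cv2.minAreaRect(S[w,:2].astype(np.float32));print(len(S),w.sum(),"rect",np.round(b[0],4),np.round(b[1],4),b[2])
print("slopes deg x,y",np.degrees(np.arctan(k[:2])).round(1),"top z at rect centre",(np.r_[b[0],1]@k).round(4),"tcp z",s["eef_pos"][2].round(4), "tcp local",(R@(s["eef_pos"]-[.598,.0592,0])).round(4))
E
python3 pl.py
```

```text
340 308 rect [ 0.     -0.0114] [0.0522 0.0496] 88.64984130859375
slopes deg x,y [-0.5  8.6] top z at rect centre 0.1006 tcp z 0.1029 tcp local [-0.0004 -0.0112  0.1029]
```

The tool slid about 8 mm up the plate while the rest itself rose only about 1.5 mm, so I pulled up too fast. I'll go back upright and regrip lower.

```bash
python3 -m jog '[{"x":0,"y":0.02,"z":0,"spin":0},{"x":0,"y":0.04,"z":0,"spin":0},{"x":0,"y":0.065,"z":0,"spin":0},{"x":0,"y":0.075,"z":0,"spin":0},{"x":0,"y":0.07,"z":0,"spin":0}]';python3 pl.py;  python3 -m jog '[{"x":0,"y":-0.005,"z":0,"spin":0},{"x":0,"y":-0.005,"z":0,"spin":0},{"x":0,"y":-0.005,"z":0,"spin":0}]' 0.75;python3 pl.py
```

```text
clock: 14.37
eef_pos: [0.6, 0.0564, 0.1044]
orientation: [-0.316, 3.121, -0.013]
ft_force: [1.4, -10.2, 10.3]
grip_width: 0.631
grasp_force: 30.0
327 295 rect [ 0.0027 -0.0038] [0.0478 0.0538] 2.073115348815918
slopes deg x,y [-0.6  4.7] top z at rect centre 0.1011 tcp z 0.1044 tcp local [ 0.0014 -0.0031  0.1044]
clock: 14.67
eef_pos: [0.5971, 0.0588, 0.1022]
orientation: [0.311, -3.125, -0.001]
ft_force: [-0.8, 0.0, -0.8]
grip_width: 0.748
grasp_force: 0.0
360 324 rect [ 0.0019 -0.0041] [0.0488 0.0555] 1.277440071105957
slopes deg x,y [-0.4  5. ] top z at rect centre 0.1016 tcp z 0.1022 tcp local [-0.001  -0.0002  0.1022]
```

```bash
python3 -m jog '[{"x":0,"y":-0.01,"z":0.015,"spin":0},{"x":0,"y":-0.01,"z":0.032,"spin":0},{"x":0,"y":-0.01,"z":0.032,"spin":0}]' ; python3 -m jog '[{"x":0,"y":0,"z":0,"spin":0},{"x":0,"y":0,"z":0,"spin":0},{"x":0,"y":0,"z":0,"spin":0},{"x":0,"y":0,"z":0,"spin":0}]' 0.0;python3 pl.py
```

```text
clock: 14.97
eef_pos: [0.5972, 0.0559, 0.0914]
orientation: [0.312, -3.124, -0.001]
ft_force: [-0.6, 0.2, -0.5]
grip_width: 0.748
grasp_force: 0.0
clock: 15.3
eef_pos: [0.5979, 0.0555, 0.0926]
orientation: [0.312, -3.125, 0.001]
ft_force: [0.9, -2.1, -4.0]
grip_width: 0.636
grasp_force: 30.0
323 284 rect [ 0.0014 -0.0029] [0.0535 0.052 ] 88.68975067138672
slopes deg x,y [-0.4  4.4] top z at rect centre 0.1014 tcp z 0.0926 tcp local [-0.0008 -0.0036  0.0926]
```

```bash
python3 -m jog '[{"x":0,"y":0.015,"z":0,"spin":0},{"x":0,"y":0.03,"z":0,"spin":0},{"x":0,"y":0.05,"z":0,"spin":0},{"x":0,"y":0.068,"z":0,"spin":0},{"x":0,"y":0.068,"z":0,"spin":0}]';python3 pl.py;  python3 -m jog '[{"x":0,"y":0,"z":-0.005,"spin":0},{"x":0,"y":0,"z":-0.01,"spin":0},{"x":0,"y":0,"z":-0.01,"spin":0}]';python3 pl.py
```

```text
clock: 15.77
eef_pos: [0.599, 0.0694, 0.0967]
orientation: [-0.317, 3.117, -0.02]
ft_force: [2.6, -25.7, 16.2]
grip_width: 0.634
grasp_force: 30.0
305 284 rect [0.0049 0.0104] [0.0552 0.0476] 88.95602416992188
slopes deg x,y [-3.9 -5.9] top z at rect centre 0.1015 tcp z 0.0967 tcp local [0.003  0.0098 0.0967]
clock: 16.07
eef_pos: [0.5978, 0.0699, 0.0974]
orientation: [-0.315, 3.12, -0.016]
ft_force: [5.3, -24.3, -1.8]
grip_width: 0.639
grasp_force: 30.0
304 284 rect [0.004  0.0117] [0.0549 0.0482] 89.8301010131836
slopes deg x,y [-2.4 -7.5] top z at rect centre 0.1016 tcp z 0.0974 tcp local [0.0019 0.0106 0.0974]
```

```bash
python3 -m jog '[{"x":0,"y":0,"z":-0.007,"spin":0},{"x":0,"y":0,"z":-0.014,"spin":0},{"x":0,"y":0,"z":-0.014,"spin":0}]';python3 pl.py
```

```text
clock: 16.37
eef_pos: [0.5956, 0.0716, 0.099]
orientation: [-0.314, 3.125, -0.011]
ft_force: [5.9, -15.6, -15.0]
grip_width: 0.634
grasp_force: 30.0
291 269 rect [0.0016 0.0142] [0.0527 0.0493] 89.62548828125
slopes deg x,y [-1.3 -9.3] top z at rect centre 0.1022 tcp z 0.099 tcp local [0.0001 0.0126 0.099 ]
```

```bash
python3 -m jog '[{"x":0,"y":-0.02,"z":0.01,"spin":0},{"x":0,"y":-0.045,"z":0.02,"spin":0},{"x":0,"y":-0.07,"z":0.03,"spin":0},{"x":0,"y":-0.095,"z":0.03,"spin":0},{"x":0,"y":-0.116,"z":0.025,"spin":0},{"x":0,"y":-0.116,"z":0.02,"spin":0}]';python3 pl.py;  python3 -m jog '[{"x":0,"y":0,"z":-0.01,"spin":0},{"x":0,"y":0,"z":-0.018,"spin":0},{"x":0,"y":0,"z":-0.025,"spin":0},{"x":0,"y":0,"z":-0.025,"spin":0}]';python3 pl.py
```

```text
clock: 16.92
eef_pos: [0.6016, 0.05, 0.0973]
orientation: [-0.304, 3.123, 0.022]
ft_force: [-2.9, 28.0, 9.6]
grip_width: 0.632
grasp_force: 30.0
364 319 rect [ 0.0033 -0.0092] [0.0534 0.0511] 88.57765197753906
slopes deg x,y [-2.7  7.4] top z at rect centre 0.1005 tcp z 0.0973 tcp local [ 0.0017 -0.0097  0.0973]
clock: 17.3
eef_pos: [0.5986, 0.0475, 0.0991]
orientation: [0.309, -3.122, -0.014]
ft_force: [1.6, 18.2, -18.9]
grip_width: 0.636
grasp_force: 30.0
366 330 rect [ 0.0013 -0.0116] [0.0502 0.0538] 0.17830143868923187
slopes deg x,y [-0.1  9.8] top z at rect centre 0.1009 tcp z 0.0991 tcp local [-0.0017 -0.0116  0.0991]
```

```bash
python3 -m jog '[{"x":0,"y":0,"z":-0.006,"spin":0},{"x":0,"y":0,"z":-0.012,"spin":0},{"x":0,"y":0,"z":-0.012,"spin":0}]';python3 pl.py;python3 -m jog '[{"x":0,"y":0,"z":-0.006,"spin":0},{"x":0,"y":0,"z":-0.012,"spin":0},{"x":0,"y":0,"z":-0.012,"spin":0}]';python3 pl.py
```

```text
clock: 17.6
eef_pos: [0.5966, 0.0465, 0.1003]
orientation: [0.309, -3.117, -0.013]
ft_force: [2.5, 14.3, -32.4]
grip_width: 0.634
grasp_force: 30.0
359 313 rect [ 0.     -0.0116] [0.0482 0.054 ] 1.8908458948135376
slopes deg x,y [ 0.3 10.4] top z at rect centre 0.1015 tcp z 0.1003 tcp local [-0.0039 -0.0121  0.1003]
clock: 17.9
eef_pos: [0.5949, 0.0462, 0.1021]
orientation: [0.309, -3.114, -0.013]
ft_force: [2.9, 13.4, -41.0]
grip_width: 0.63
grasp_force: 30.0
372 327 rect [-0.0023 -0.0117] [0.0529 0.0511] 88.07554626464844
slopes deg x,y [1.2 9.9] top z at rect centre 0.1018 tcp z 0.1021 tcp local [-0.0057 -0.0122  0.1021]
```

```bash
python3 -m jog '[{"x":0,"y":0.01,"z":0.02,"spin":0},{"x":0,"y":0.03,"z":0.027,"spin":0},{"x":0,"y":0.05,"z":0.032,"spin":0},{"x":0,"y":0.065,"z":0.032,"spin":0},{"x":0,"y":0.065,"z":0.032,"spin":0}]'; python3 -m jog '[{"x":0,"y":-0.005,"z":0,"spin":0},{"x":0,"y":-0.015,"z":0.0,"spin":0},{"x":0,"y":-0.015,"z":0.015,"spin":0}]' 0.75;python3 pl.py; python3 go.py .598 .059 .09 101.5
```

```text
clock: 18.37
eef_pos: [0.6003, 0.0559, 0.1018]
orientation: [-0.317, 3.12, -0.016]
ft_force: [-0.6, -18.1, 10.4]
grip_width: 0.632
grasp_force: 30.0
clock: 18.62
eef_pos: [0.5991, 0.0564, 0.0958]
orientation: [-0.311, 3.124, 0.0]
ft_force: [0.8, 0.5, 0.5]
grip_width: 0.746
grasp_force: 0.0
371 327 rect [ 0.0034 -0.0046] [0.0557 0.0501] 88.76282501220703
slopes deg x,y [-3.2  3.8] top z at rect centre 0.1014 tcp z 0.0958 tcp local [ 0.0005 -0.0029  0.0958]
frac [-0.0016  0.0074  0.0141] pos [0.598  0.0567 0.0942] F [-0.2  0.3 -0.7]
tool y angle 101.36 tilt [-2.e-04  7.e-04 -1.e+00]
spin frac -0.0011359803502315913
```

```bash
python3 -m jog '[{"x":0,"y":-0.005,"z":0.014,"spin":0},{"x":0,"y":-0.005,"z":0.014,"spin":0}]'; python3 -m jog '[{"x":0,"y":0,"z":0,"spin":0},{"x":0,"y":0,"z":0,"spin":0},{"x":0,"y":0,"z":0,"spin":0},{"x":0,"y":0,"z":0,"spin":0}]' 0.0; python3 -m jog '[{"x":0,"y":0.01,"z":-0.01,"spin":0},{"x":0,"y":0.025,"z":-0.02,"spin":0},{"x":0,"y":0.04,"z":-0.025,"spin":0},{"x":0,"y":0.055,"z":-0.03,"spin":0},{"x":0,"y":0.068,"z":-0.035,"spin":0},{"x":0,"y":0.068,"z":-0.04,"spin":0},{"x":0,"y":0.068,"z":-0.04,"spin":0}]';python3 pl.py
```

```text
clock: 18.83
eef_pos: [0.5976, 0.0552, 0.0894]
orientation: [0.312, -3.124, -0.001]
ft_force: [-0.8, 0.1, 0.1]
grip_width: 0.746
grasp_force: 0.0
clock: 19.17
eef_pos: [0.5982, 0.0549, 0.0903]
orientation: [0.312, -3.125, 0.0]
ft_force: [0.0, -0.2, -2.8]
grip_width: 0.637
grasp_force: 30.0
clock: 19.75
eef_pos: [0.5935, 0.0718, 0.0998]
orientation: [0.313, -3.122, 0.008]
ft_force: [5.8, -12.8, -24.4]
grip_width: 0.637
grasp_force: 30.0
309 285 rect [0.0027 0.0139] [0.0507 0.0553] 0.4785589575767517
slopes deg x,y [ -2.1 -10.2] top z at rect centre 0.1041 tcp z 0.0998 tcp local [-0.0019  0.0133  0.0998]
```

Real progress: the top is at 0.104 while leaned. Next I open, lower the tool along the plate without pushing, regrip, and rock the other way with a steady pull.

```bash
python3 -m jog '[{"x":0,"y":-0.008,"z":0,"spin":0},{"x":0,"y":-0.008,"z":0,"spin":0},{"x":0,"y":-0.008,"z":0.01,"spin":0}]' 0.8;python3 pl.py
```

```text
clock: 20.05
eef_pos: [0.5956, 0.073, 0.1005]
orientation: [-0.311, 3.124, 0.001]
ft_force: [0.1, -1.2, 0.4]
grip_width: 0.789
grasp_force: 0.0
332 301 rect [0.0046 0.0139] [0.0544 0.0504] 87.96598815917969
slopes deg x,y [-2.8 -9.6] top z at rect centre 0.1035 tcp z 0.1005 tcp local [0.0004 0.014  0.1005]
```

```bash
python3 -m jog '[{"x":-0.003,"y":0,"z":0.015,"spin":0},{"x":-0.003,"y":0,"z":0.025,"spin":0},{"x":-0.003,"y":0,"z":0.025,"spin":0}]'; python3 -m jog '[{"x":0,"y":0,"z":0,"spin":0},{"x":0,"y":0,"z":0,"spin":0},{"x":0,"y":0,"z":0,"spin":0},{"x":0,"y":0,"z":0,"spin":0}]' 0.0; python3 -m jog '[{"x":0,"y":-0.015,"z":-0.008,"spin":0},{"x":0,"y":-0.035,"z":-0.014,"spin":0},{"x":0,"y":-0.055,"z":-0.02,"spin":0},{"x":0,"y":-0.075,"z":-0.028,"spin":0},{"x":0,"y":-0.095,"z":-0.036,"spin":0},{"x":0,"y":-0.106,"z":-0.042,"spin":0},{"x":0,"y":-0.106,"z":-0.045,"spin":0},{"x":0,"y":-0.106,"z":-0.045,"spin":0}]';python3 pl.py
```

```text
clock: 20.35
eef_pos: [0.5954, 0.0731, 0.0916]
orientation: [0.312, -3.125, -0.0]
ft_force: [-1.0, 0.1, -0.2]
grip_width: 0.799
grasp_force: 0.0
clock: 20.68
eef_pos: [0.5961, 0.0721, 0.0922]
orientation: [-0.312, 3.126, -0.002]
ft_force: [0.5, -4.2, -0.4]
grip_width: 0.63
grasp_force: 30.0
clock: 21.35
eef_pos: [0.5999, 0.047, 0.1052]
orientation: [0.308, -3.124, -0.016]
ft_force: [-2.2, 18.3, -2.1]
grip_width: 0.634
grasp_force: 30.0
375 333 rect [ 0.0033 -0.0125] [0.0507 0.0543] 2.0731863975524902
slopes deg x,y [-2.4  8.5] top z at rect centre 0.1076 tcp z 0.1052 tcp local [-0.0005 -0.0123  0.1052]
```

```bash
python3 -m jog '[{"x":0,"y":-0.005,"z":-0.008,"spin":0},{"x":0,"y":-0.005,"z":-0.016,"spin":0},{"x":0,"y":-0.005,"z":-0.016,"spin":0}]';python3 pl.py;  python3 -m jog '[{"x":0,"y":0.005,"z":0,"spin":0},{"x":0,"y":0.008,"z":0.02,"spin":0},{"x":0,"y":0.008,"z":0.02,"spin":0}]' 0.8;python3 pl.py;python3 go.py .5965 .046 .0955 101.5
```

```text
clock: 21.65
eef_pos: [0.598, 0.0449, 0.1066]
orientation: [0.309, -3.118, -0.014]
ft_force: [1.6, 15.7, -21.4]
grip_width: 0.636
grasp_force: 30.0
376 332 rect [ 0.0001 -0.0133] [0.0522 0.0519] 88.41650390625
slopes deg x,y [ 0.7 11.5] top z at rect centre 0.1079 tcp z 0.1066 tcp local [-0.0028 -0.014   0.1066]
clock: 21.95
eef_pos: [0.6017, 0.0425, 0.1038]
orientation: [0.312, -3.125, 0.0]
ft_force: [-0.1, -1.0, 0.3]
grip_width: 0.794
grasp_force: 0.0
414 351 rect [ 0.0026 -0.0136] [0.0489 0.0532] 1.0182017087936401
slopes deg x,y [-2.6 10.4] top z at rect centre 0.1078 tcp z 0.1038 tcp local [ 0.0003 -0.0171  0.1038]
frac [0.0153 0.0158 0.0292] pos [0.6019 0.0423 0.1043] F [-0.2  0.5  0.2]
tool y angle 101.4 tilt [-0.e+00 -3.e-04 -1.e+00]
spin frac -0.0008148518560608646
```

```bash
python3 -m jog '[{"x":0.002,"y":0.012,"z":0.012,"spin":0},{"x":0.002,"y":0.012,"z":0.027,"spin":0},{"x":0.002,"y":0.012,"z":0.027,"spin":0}]'; python3 -m jog '[{"x":0,"y":0,"z":0,"spin":0},{"x":0,"y":0,"z":0,"spin":0},{"x":0,"y":0,"z":0,"spin":0},{"x":0,"y":0,"z":0,"spin":0}]' 0.0; python3 -m jog '[{"x":0,"y":0.015,"z":-0.008,"spin":0},{"x":0,"y":0.035,"z":-0.014,"spin":0},{"x":0,"y":0.055,"z":-0.022,"spin":0},{"x":0,"y":0.075,"z":-0.03,"spin":0},{"x":0,"y":0.095,"z":-0.04,"spin":0},{"x":0,"y":0.106,"z":-0.05,"spin":0},{"x":0,"y":0.106,"z":-0.055,"spin":0},{"x":0,"y":0.106,"z":-0.055,"spin":0}]';python3 pl.py
```

```text
clock: 22.25
eef_pos: [0.6001, 0.0458, 0.0957]
orientation: [0.312, -3.125, 0.0]
ft_force: [-0.0, -0.7, 0.9]
grip_width: 0.799
grasp_force: 0.0
clock: 22.58
eef_pos: [0.6006, 0.046, 0.0964]
orientation: [-0.312, 3.126, 0.0]
ft_force: [-0.4, 0.2, 0.0]
grip_width: 0.637
grasp_force: 30.0
clock: 23.25
eef_pos: [0.5943, 0.0745, 0.1121]
orientation: [0.314, -3.125, 0.008]
ft_force: [1.5, -7.8, -7.1]
grip_width: 0.634
grasp_force: 30.0
294 278 rect [0.0032 0.0156] [0.0492 0.0544] 2.2526066303253174
slopes deg x,y [ -1.7 -10.3] top z at rect centre 0.1135 tcp z 0.1121 tcp local [-0.0006  0.0157  0.1121]
```

```bash
python3 -m jog '[{"x":0,"y":-0.005,"z":0,"spin":0},{"x":0,"y":-0.006,"z":0.01,"spin":0},{"x":0,"y":-0.006,"z":0.02,"spin":0},{"x":0,"y":-0.006,"z":0.03,"spin":0},{"x":0,"y":-0.006,"z":0.036,"spin":0},{"x":0,"y":-0.006,"z":0.036,"spin":0}]' 0.8;python3 pl.py;python3 go.py .5945 .0745 .1025 101.5
```

```text
clock: 23.8
eef_pos: [0.5941, 0.0756, 0.1013]
orientation: [0.312, -3.125, -0.0]
ft_force: [-0.2, 0.7, 0.4]
grip_width: 0.799
grasp_force: 0.0
285 271 rect [0.0014 0.0162] [0.0497 0.0543] 0.8406071066856384
slopes deg x,y [ -0.7 -11.2] top z at rect centre 0.1138 tcp z 0.1013 tcp local [-0.0005  0.0168  0.1013]
frac [ 0.     -0.0035 -0.003 ] pos [0.5943 0.0755 0.1016] F [ 0.4 -0.3  0.1]
tool y angle 101.4 tilt [-8.e-04  0.e+00 -1.e+00]
spin frac -0.0007953930699738266
```

```bash
python3 -m jog '[{"x":0,"y":0,"z":0,"spin":0},{"x":0,"y":0,"z":0,"spin":0},{"x":0,"y":0,"z":0,"spin":0},{"x":0,"y":0,"z":0,"spin":0}]' 0.0; python3 -m jog '[{"x":0,"y":-0.015,"z":-0.008,"spin":0},{"x":0,"y":-0.035,"z":-0.014,"spin":0},{"x":0,"y":-0.055,"z":-0.02,"spin":0},{"x":0,"y":-0.075,"z":-0.028,"spin":0},{"x":0,"y":-0.095,"z":-0.036,"spin":0},{"x":0,"y":-0.108,"z":-0.044,"spin":0},{"x":0,"y":-0.108,"z":-0.05,"spin":0},{"x":0,"y":-0.108,"z":-0.05,"spin":0}]';python3 pl.py
```

```text
clock: 24.18
eef_pos: [0.5948, 0.0753, 0.1021]
orientation: [-0.312, 3.126, -0.0]
ft_force: [0.8, -0.9, 0.0]
grip_width: 0.632
grasp_force: 30.0
clock: 24.85
eef_pos: [0.6001, 0.0469, 0.1174]
orientation: [0.309, -3.125, -0.01]
ft_force: [-2.1, 13.0, 3.6]
grip_width: 0.635
grasp_force: 30.0
365 324 rect [ 0.0008 -0.0127] [0.0501 0.0529] 0.8106804490089417
slopes deg x,y [ 0.1 10.1] top z at rect centre 0.1182 tcp z 0.1174 tcp local [-0.0004 -0.0124  0.1174]
```

```bash
python3 -m jog '[{"x":0,"y":0.01,"z":-0.002,"spin":0},{"x":0,"y":0.025,"z":-0.004,"spin":0},{"x":0,"y":0.04,"z":-0.006,"spin":0},{"x":0,"y":0.055,"z":-0.008,"spin":0},{"x":0,"y":0.06,"z":-0.008,"spin":0},{"x":0,"y":0.06,"z":-0.008,"spin":0}]';python3 pl.py
```

```text
clock: 25.4
eef_pos: [0.6005, 0.0565, 0.1214]
orientation: [-0.316, 3.121, -0.015]
ft_force: [1.4, -14.3, 6.5]
grip_width: 0.638
grasp_force: 30.0
349 321 rect [ 0.003  -0.0026] [0.0531 0.05  ] 87.21936798095703
slopes deg x,y [-1.5  4.2] top z at rect centre 0.1206 tcp z 0.1214 tcp local [ 0.0019 -0.0032  0.1214]
```

```bash
python3 -m jog '[{"x":0,"y":0.01,"z":-0.006,"spin":0},{"x":0,"y":0.02,"z":-0.012,"spin":0},{"x":0,"y":0.03,"z":-0.018,"spin":0},{"x":0,"y":0.03,"z":-0.022,"spin":0}]';python3 pl.py
```

```text
clock: 25.78
eef_pos: [0.5974, 0.0658, 0.1269]
orientation: [-0.315, 3.123, -0.012]
ft_force: [2.4, -12.9, -5.7]
grip_width: 0.635
grasp_force: 30.0
334 314 rect [0.003  0.0074] [0.0499 0.0547] 0.0729677602648735
slopes deg x,y [-1.5 -2.2] top z at rect centre 0.1229 tcp z 0.1269 tcp local [0.0008 0.0066 0.1269]
```

```bash
python3 -m jog '[{"x":0,"y":-0.01,"z":0,"spin":0},{"x":0,"y":-0.02,"z":0,"spin":0},{"x":0,"y":-0.03,"z":0,"spin":0},{"x":0,"y":-0.03,"z":0,"spin":0}]';python3 pl.py
```

```text
clock: 26.17
eef_pos: [0.5975, 0.0609, 0.1256]
orientation: [0.311, -3.126, -0.0]
ft_force: [1.9, -0.4, -4.4]
grip_width: 0.63
grasp_force: 30.0
336 310 rect [0.0009 0.0025] [0.0551 0.0494] 89.70543670654297
slopes deg x,y [-0.7 -1.2] top z at rect centre 0.1214 tcp z 0.1256 tcp local [-1.000e-04  1.700e-03  1.256e-01]
```

Run:
```python
from h import *
p,d=camera("scene");cv2.imwrite("pics/s6.png",cv2.resize(p[200:320,260:420,::-1],None,fx=5,fy=5,interpolation=cv2.INTER_CUBIC))
```

```text
(no output)
```

View pics/s6.png

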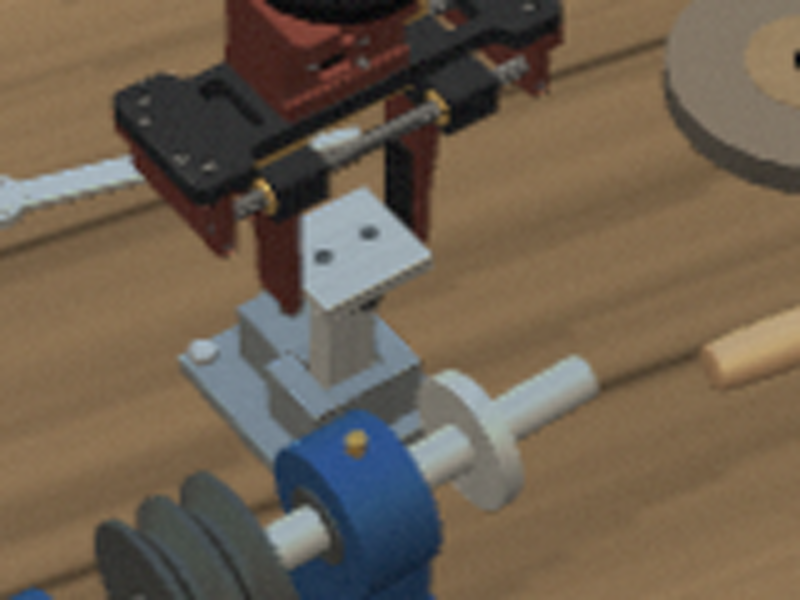

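The rest is free: Fz is -4.4 N, which is just its weight, side force is about zero, and it is level to about 1°. The plate is at about (365,250) in the crop with the pads on its whole edge. Next I lift it gently until the foot clears the mouth.

```bash
python3 -m jog '[{"x":0,"y":-0.003,"z":-0.005,"spin":0},{"x":0,"y":-0.006,"z":-0.013,"spin":0},{"x":0,"y":-0.006,"z":-0.022,"spin":0},{"x":0,"y":-0.006,"z":-0.032,"spin":0},{"x":0,"y":-0.006,"z":-0.042,"spin":0},{"x":0,"y":-0.006,"z":-0.051,"spin":0},{"x":0,"y":-0.006,"z":-0.058,"spin":0},{"x":0,"y":-0.006,"z":-0.061,"spin":0},{"x":0,"y":-0.006,"z":-0.062,"spin":0},{"x":0,"y":-0.006,"z":-0.062,"spin":0}]';python3 pl.py;python3 -m jog '[{"x":0,"y":0,"z":0,"spin":0},{"x":0,"y":0,"z":0,"spin":0},{"x":0,"y":0,"z":0,"spin":0},{"x":0,"y":0,"z":0,"spin":0},{"x":0,"y":0,"z":0,"spin":0},{"x":0,"y":0,"z":0,"spin":0}]';python3 pl.py
python3 - <<'E'
from h import *
a,_=camera("scene");b,_=camera("top")
x=cv2.resize(a[190:310,270:400,::-1],(520,480),interpolation=cv2.INTER_CUBIC);y=cv2.resize(a[215:310,135:205,::-1],(280,380))
o=np.zeros((480,800,3),np.uint8);o[:,:520]=x;o[:380,520:]=y;cv2.imwrite("pics/s7.png",o)
E
```

```text
clock: 27.1
eef_pos: [0.5977, 0.0594, 0.1446]
orientation: [0.312, -3.126, 0.0]
ft_force: [-0.2, -0.0, -4.1]
grip_width: 0.634
grasp_force: 30.0
108 105 rect [0.0034 0.0063] [0.0425 0.0443] 1.4943405389785767
slopes deg x,y [-0.4 -1. ] top z at rect centre 0.1389 tcp z 0.1446 tcp local [-0.0002  0.0003  0.1446]
clock: 27.65
eef_pos: [0.5978, 0.0594, 0.1445]
orientation: [0.312, -3.126, 0.0]
ft_force: [-0.2, 0.2, -4.4]
grip_width: 0.638
grasp_force: 30.0
91 88 rect [0.0102 0.0077] [0.0392 0.0301] 86.89929962158203
slopes deg x,y [-0.7 -1.9] top z at rect centre 0.1387 tcp z 0.1445 tcp local [-1.000e-04  3.000e-04  1.445e-01]
```

View pics/s7.png

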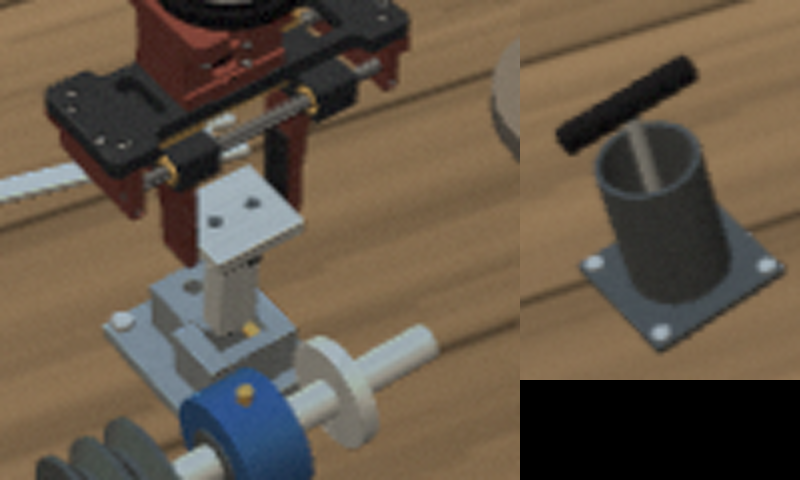

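The post's foot is visible above the socket's mouth with a brass shoe showing below it, and the key stands in the cup. My height mask clipped the plate, so I recheck the tilt and height with a wider band.

```bash
sed -i 's/<.14)/<.16)/;s/(280,220,360,290)/(280,205,360,285)/' pl.py; python3 pl.py; python3 pl.py
```

```text
345 325 rect [0.0006 0.0011] [0.0502 0.0552] 1.239039421081543
slopes deg x,y [-1.1 -1.7] top z at rect centre 0.1402 tcp z 0.1445 tcp local [-1.000e-04  3.000e-04  1.445e-01]
344 327 rect [0.0011 0.0001] [0.0496 0.0542] 1.9918214082717896
slopes deg x,y [-1.6 -1.9] top z at rect centre 0.1403 tcp z 0.1445 tcp local [-1.000e-04  3.000e-04  1.445e-01]
```

```bash
sed 's/p,d=camera("scene")/z=np.load("scene0.npz");p=z["p"];d=z["d"]/;s/(280,205,360,285)/(300,240,350,275)/;s/>.088)/>.094)/' pl.py > pl0.py; python3 pl0.py
```

```text
266 242 rect [0.0006 0.0012] [0.0546 0.0508] 89.8069839477539
slopes deg x,y [ 0.9 -0.4] top z at rect centre 0.1008 tcp z 0.1446 tcp local [-1.000e-04  3.000e-04  1.446e-01]
```

```bash
python3 -c "
from rig import *
s=get_state();print(s['clock'],s['grasp_force']);print(close_job())"
```

```text
27.9 29.99176025390625
the job is handed in; nothing more can be done
None
```

I handed the job in at 27.9 s: the key stands in the cup, and the rest is out and gripped still, upright to about 2°, with its post about 6 mm above the socket; it took several regrips because the pads slid up the plate, and I didn't measure the wheel, spanner and hammer afterwards.

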